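Open the code lock of the kitchen treat box

TASK

Unlock the pale box on the worktop: turn its numbered dial until the 5 stands at the red index mark, then slide the blue-finned bolt all the way towards the dial, and let go. Leave the red kitchen timer where it is.

Things in the scene. Friction and masses are not known exactly. Their poses are not given: they have to be found in the camera images.
- dial (a joint): Angle of the code dial, rad, growing counterclockwise seen from above. White plate, 88 mm across, numbers 0 to 7 every 45 deg, increasing clockwise. Number k is at the red index (on the deck, robot side of the plate) at k x 0.7854; 5 is 3.927. Starts 0.6 to 1.4 below that; friction 0.05 N m, no clicks, stays where left, stops at -0.2 and 5.7. The bolt is let in only within about 10 deg of 5.
- dial_grip (a point): Point on the dial's axis in its upright black grip bar, 10 mm below the bar's top; turns with the dial: z up, x along the bar (40 mm, towards the 4), y across it (12 mm thick). The plate's top is 22 mm below this point, the deck 36, the worktop 106. The box (230 x 300 x 70 mm, pale grey-green, wooden lid on its rear half, lid top 28 mm below this point) is fixed; its lid stays shut.
- bolt_grip (a point): Point in the bolt's upright blue fin, 10 mm below its top; z up, y = unlocking direction, to the dial's axis. Fin 10 mm thick (x), 30 long (y); free to grip down to 28 mm below this point, deck 36 below. Locked it is 110 mm from the dial's axis; slides 25 mm, to 85, against 1.5 N; stays where left; blocked after 2 mm unless the dial is at 5. Guides at most 13 mm tall stand 40 mm or more away.
- kitchen_timer: Loose kitchen timer, red turning top with a bar grip on a white base, 60 mm across, 48 mm tall, origin at the centre of its underside; it stands on the worktop to the left or right of the box. Not to be disturbed.

How it is judged:
On the way, in this order (a step that is already met when the one before it is completed fails the run):
1. the dial is set to 5 (within 15 degrees) with the bolt still locked (value of joint dial between 3.667 and 4.187 rad and horizontal distance between bolt_grip and dial_grip above 0.105 m), for 0.2 s.
2. the bolt is slid at least 20 of its 25 mm towards the dial (horizontal distance between bolt_grip and dial_grip below 0.09 m), for 0.2 s.
At the end, for the whole second after the job is handed in: the dial stands at 5 within 15 degrees, the bolt is slid back so that its fin centre is less than 90 mm from the dial's axis, and the timer is within 30 mm of where it stood (value of joint dial between 3.667 and 4.187 rad and horizontal distance between bolt_grip and dial_grip below 0.09 m and distance of kitchen_timer from where it was at the start of the episode below 0.03 m); the robot touches nothing.
It fails at once if the kitchen timer is moved more than 30 mm (distance of kitchen_timer from where it was at the start of the episode above 0.03 m).
It also fails if it takes over 40 s, if anything falls off the work surface, if the arm or the gripper's body presses on something with over 40 N, if the wrist force passes 120 N, or if a joint passes its speed limit or range.

ROBOT

A 6-joint arm with a two-finger parallel gripper is mounted at the origin on a cart in front of the work surface, level with it; the furniture and walls round the work are solid. World frame = base frame: x ahead of the robot, y to its left, z up, the work surface at z = 0. Lengths are in m, angles in rad, forces in N, time in s.
With the tool pointing down it reaches from about 0.325 to 0.75 m from the base axis. Payload 7.6 kg.
Tool frame: the origin (TCP) lies on the centre line of the jaws, within the pads' length; the fingertips stand 22 mm ahead of it and the grasp point (between the pads) lies 3 mm ahead of it; z points along the fingers, y is the direction in which the jaws open and shut (so a half turn about z gives the same grasp; the last joint's range is limited). The gripper opens to 85 mm and grips with 20 to 120 N. Pads are 22 mm wide; open, the fingers measure 114 mm over their backs; the gripper's body (76 mm by 85 mm) begins 54 mm behind the grasp point. The pads swing forward as they close: fully open they stand 13 mm farther back than shut.
Start: joints at [-1.321, 0.052, 1.401, -0, 1.689, -0.07], TCP at [0.165, -0.498, 0.253] pointing down, gripper open.
Joint ranges: [-2.9, 2.9], [-0.91, 2.17], [0.12, 2.37], [-1.06, 4.2], [0.26, 2.73], [-2.93, 2.93]. Speed limits (rad/s): [2.57, 2.57, 3.01, 3.14, 3.14, 3.14].

INTERFACE

Orientations are given as a 3x3 rotation matrix whose columns are the frame's x, y, z axes.
In Python, from station import sensors, cams, r gives the robot as it stands.
- The arm moves only by the tool arm_command, never from a script. Its argument "series" is a list of rows, each an object of numbers: "x", "y", "z": the shift along the tool's x, y, z in units of 120 mm (1.0 is 120 mm); "wx", "wy", "wz": the turn, a rotation vector about the tool's x, y, z in units of 90 degrees (1.0 is 90 degrees). In form: [{"x": .., "y": .., "z": .., "wx": .., "wy": .., "wz": ..}, ...]. A call has 1 to 8 rows; each row shifts and turns the pose as measured when the row begins, along the tool's axes as they then stand; what a row does not reach is not made up. A row lasts 1/8 s, in which the tool goes at most 62.5 mm and 10.7 degrees, less where a joint would pass 70% of its speed; a pose out of reach is approached as far as the arm can. A call with a number of a shift or a turn outside -1 to 1 is refused whole. A call with a gripper value outside its range is refused whole. "jaw" is the opening, from 0 (shut) to 1 (fully open), set as the call begins (left out, the last holds). The fingers move at their own pace and stop on an object; "squeeze" is the grip in N (left out, the last holds). Time passes only in rows, so rows that do not move let the fingers close. It gives the time, the measured TCP pose, the force and the opening at its end, in the units of the state.
- sensors.sense(): the state, without advancing time (a new reading comes with each control period).
- cams.grab_frame(name): name is "scene" or "top"; returns (picture, depth): 400x640x3 uint8, blue, green, red; 400x640 float32, m along the optical axis (not along the pixel's ray), 0 where there is no reading.
- cams.get_calibration(name): a dict with "K" (3x3 intrinsics, pixels), "distortion" ([k1, k2, p1, p2, k3] as OpenCV has them; the pictures are not rectified), "origin" and "orientation" of the camera in the world. Camera axes: x right, y down, z forward; pixel columns grow to the right and rows downward; lengths in m; the calibration is good to about 2 mm. A picture is of the moment at which its call begins. get_calibration takes no time and is no camera call.
- r.sign_off(): hands the job in, once; it reports no verdict.
The state is a dict: "time": time; "joints": joint angles; "qvel": joint speeds; "joint_efforts": joint torques, N m; "position": TCP position; "tcp_rot": TCP orientation; "force": force on the tool from outside, world axes, zero at the start; "ft_torque": the same for the moment, N m; "width": opening from 0.0 (shut) to 1.0 (fully open).
Only numpy, scipy, OpenCV 4.12 (cv2) and the standard library are available. Lean on these libraries where they do the work, as an engineer would, in place of code of your own. Each camera call takes 0.05 s, during which the arm holds its last target.

## Working session

There is one attempt and no reset: what is moved stays moved. The work goes in short steps, Python scripts to look and compute and a tool call to move; the robot and the scene stay as the last step left them, time stands still between calls to the robot, and variables do not carry over. Pictures are saved under pics/ and viewed, and the job is handed in when it is done.

Besides the shell and the picture viewer there is one more tool, called after ">>>" as name(argument=value, ...), one argument or row to a line, values as JSON. arm_command: Moves the arm, as the interface text tells. Its arguments: {"type":"object","properties":{"series":{"type":"array","items":{"type":"object","properties":{"x":{"type":"number","minimum":-1,"maximum":1},"y":{"type":"number","minimum":-1,"maximum":1},"z":{"type":"number","minimum":-1,"maximum":1},"wx":{"type":"number","minimum":-1,"maximum":1},"wy":{"type":"number","minimum":-1,"maximum":1},"wz":{"type":"number","minimum":-1,"maximum":1}}}},"jaw":{"type":"number"},"squeeze":{"type":"number"}},"required":["series"]}

```bash
ls; mkdir -p pics
python3 - <<'E'
from station import sensors,cams,r
import cv2,numpy as np
for n in("scene","top"):
    p,d=cams.grab_frame(n);cv2.imwrite(f"pics/{n}0.png",p);np.save(f"{n}0.npy",d)
    c=cams.get_calibration(n);print(n,c)
s=sensors.sense();print(s)
E
```

```text
pics
scene {'K': array([[422.81963412,   0.        , 317.46031992],
       [  0.        , 422.81963412, 202.90563438],
       [  0.        ,   0.        ,   1.        ]]), 'distortion': array([0.03564045, 0.        , 0.        , 0.        , 0.        ]), 'origin': array([-0.08953495,  0.70022068,  0.81864952]), 'orientation': array([[-0.7398742 , -0.3828765 ,  0.55316521],
       [-0.67242403,  0.44628643, -0.59048653],
       [-0.02078671, -0.80884733, -0.58765118]])}
top {'K': array([[441.98822389,   0.        , 330.65441761],
       [  0.        , 441.98822389, 196.87367733],
       [  0.        ,   0.        ,   1.        ]]), 'distortion': array([0.01054926, 0.        , 0.        , 0.        , 0.        ]), 'origin': array([ 0.46343921, -0.03322067,  1.34498373]), 'orientation': array([[-0.00669333, -0.9951094 ,  0.09855196],
       [-0.9999571 ,  0.00602951, -0.00703203],
       [ 0.00640342, -0.0985948 , -0.99510706]])}
{'time': 0.1, 'joints': array([-1.32131801e+00,  5.27633816e-02,  1.40160193e+00, -2.31930418e-05,
        1.68857061e+00, -7.03175319e-02]), 'qvel': array([-0.00075767, -0.00198667, -0.00168543,  0.00062421, -0.00047481,
       -0.00021777]), 'joint_efforts': array([ 1.22743138e-03, -3.82582104e+01, -3.60986173e+01, -4.42402347e-05,
        4.75089721e-03, -2.75990908e-05]), 'position': array([ 0.16499753, -0.49816179,  0.25257279]), 'tcp_rot': array([[ 9.49300483e-01,  3.14369953e-01, -3.53971071e-04],
       [ 3.14370144e-01, -9.49299601e-01,  1.29599932e-03],
       [ 7.13986492e-05, -1.34157072e-03, -9.99999098e-01]]), 'force': array([-0.9862379 , -0.32485011,  0.62741748]), 'ft_torque': array([ 0.010207  , -0.04121593,  0.01158433]), 'width': 0.9973176053174136}
```

View pics/scene0.png

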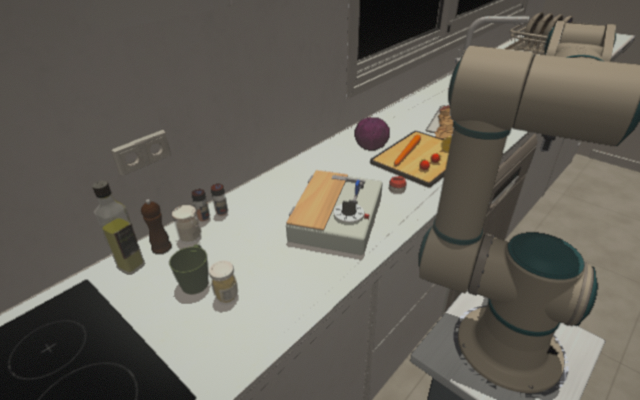

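View pics/top0.png

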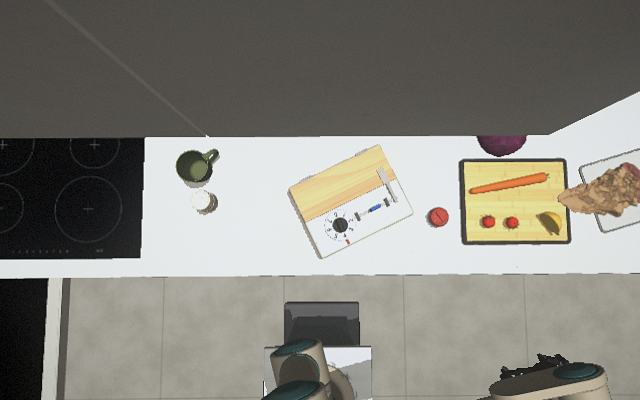

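The top view shows the dial near (340,225), the red index at (347,242), the blue fin near (375,209) and the timer at (438,217). I'll zoom in.

```bash
cat > h.py <<'E'
import numpy as np,cv2
from station import sensors,cams,r
def ray(n,uv):
    c=cams.get_calibration(n);K=c["K"]
    p=cv2.undistortPoints(np.array([[uv]],float),K,np.array(c["distortion"]))[0,0]
    return np.array(c["origin"]),np.array(c["orientation"])@np.array([p[0],p[1],1])
def atz(n,uv,z):
    o,d=ray(n,uv);return o+d*(z-o[2])/d[2]
def proj(n,P):
    c=cams.get_calibration(n);R=np.array(c["orientation"]);P=np.atleast_2d(P)
    q=(P-c["origin"])@R
    return cv2.projectPoints(q,np.zeros(3),np.zeros(3),c["K"],np.array(c["distortion"]))[0][:,0]
def at(n,uv,d):
    o,v=ray(n,uv);return o+v*d   # v has cam z=1
def rect(n,img,c,half=0.07,z=0.084,s=4000):
    "orthorectified view of plane z about c: up = +x, left=+y"
    N=int(2*half*s);I,J=np.mgrid[0:N,0:N]
    P=np.stack([c[0]+half-I/s,c[1]+half-J/s,np.full(I.shape,z)],-1).reshape(-1,3)
    uv=proj(n,P).reshape(N,N,2).astype(np.float32)
    return cv2.remap(img,uv[...,0],uv[...,1],cv2.INTER_CUBIC)
E
python3 - <<'E'
from h import *
t=cv2.imread("pics/top0.png");s=cv2.imread("pics/scene0.png")
cv2.imwrite("pics/topz.png",cv2.resize(t[140:265,280:455],None,fx=4.5,fy=4.5,interpolation=cv2.INTER_CUBIC))
cv2.imwrite("pics/scenez.png",cv2.resize(s[160:260,280:410],None,fx=6,fy=6,interpolation=cv2.INTER_CUBIC))
c=atz("top",(340,225),.084);print(c, atz("top",(375,209),.116),atz("top",(438,217),.04))
a=rect("top",t,c,z=.084);b=rect("scene",s,c,z=.084)
cv2.imwrite("pics/rect.png",cv2.resize(np.hstack([a,b]),(800,400)))
E
```

```text
[ 0.50763051 -0.0682209   0.084     ] [ 0.55042948 -0.16532065  0.116     ] [ 0.53096532 -0.35940251  0.04      ]
```

View pics/topz.png

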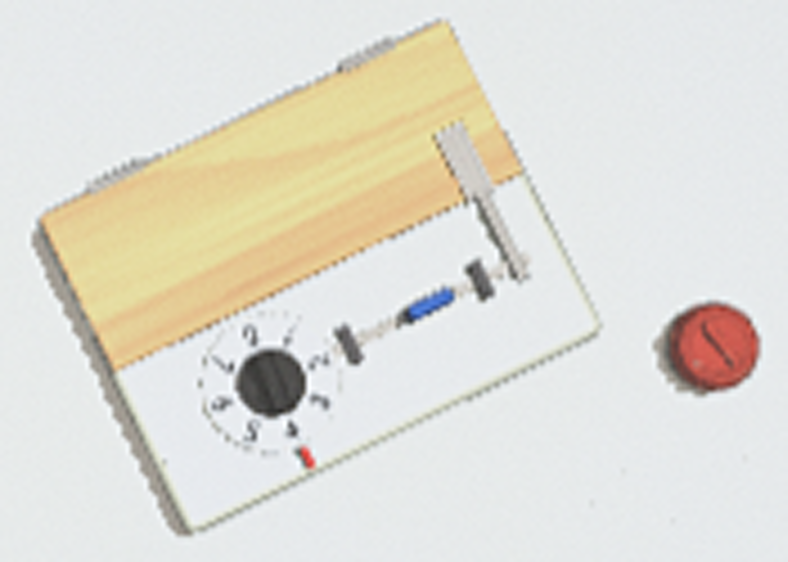

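View pics/scenez.png

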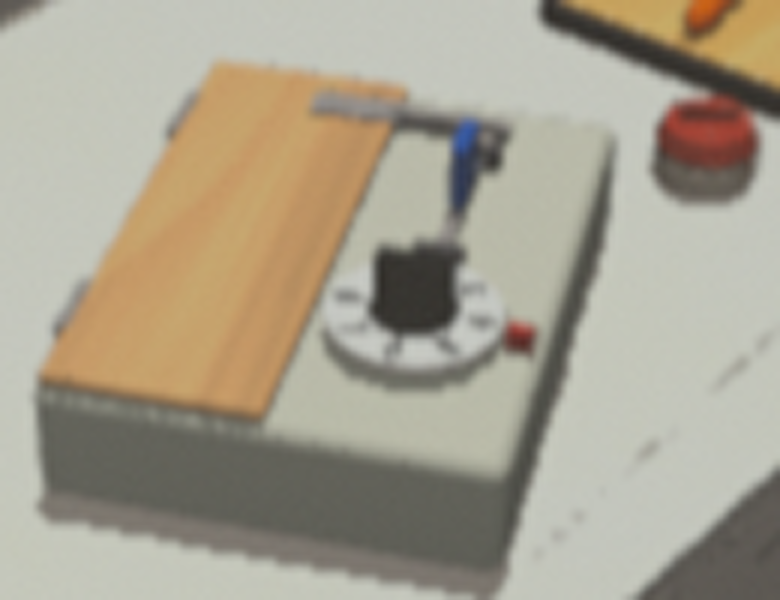

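View pics/rect.png

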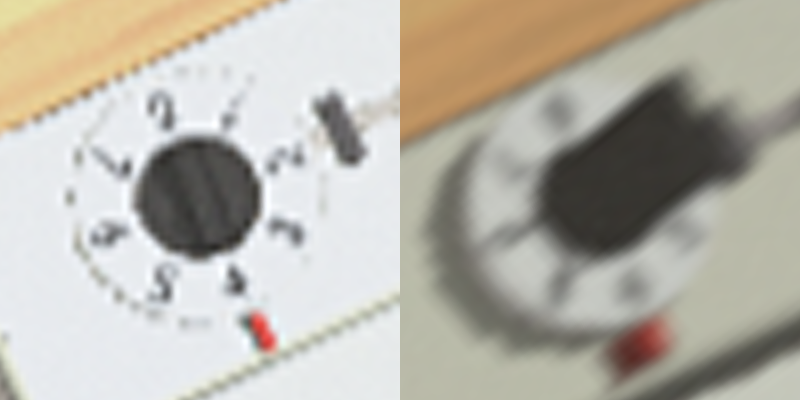

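Run:
```python
from h import *
np.set_printoptions(precision=0,suppress=True,linewidth=250)
for n,(u0,u1,v0,v1) in (("top",(322,402,204,246)),):
    d=np.load(n+"0.npy");V,U=np.mgrid[v0:v1,u0:u1]
    c=cams.get_calibration(n)
    p=cv2.undistortPoints(np.stack([U,V],-1).reshape(-1,1,2).astype(float),c["K"],np.array(c["distortion"]))[:,0]
    P=np.c_[p,np.ones(len(p))]*d[v0:v1,u0:u1].reshape(-1,1)
    P=P@np.array(c["orientation"]).T+c["origin"]
    Z=P[:,2].reshape(V.shape)*1000
    print("u",list(range(u0,u1,2)))
    for i in range(0,v1-v0): print(v0+i,Z[i,::2])
    # deck plane
t=cv2.imread("pics/top0.png")
c=[.5076,-.0682]
a=rect("top",t,c,half=.04,z=.116,s=10000)
b=rect("top",t,[.5504,-.1653],half=.04,z=.116,s=10000)
o=np.hstack([a,b])[::2,::2];
o=cv2.convertScaleAbs(o,alpha=2 if 0 else 1)
g=a[::2,::2].copy();g=np.clip((g.astype(float)-20)*4,0,255).astype(np.uint8)
cv2.imwrite("pics/bars.png",np.hstack([g,b[::2,::2]]))
```

```text
u [322, 324, 326, 328, 330, 332, 334, 336, 338, 340, 342, 344, 346, 348, 350, 352, 354, 356, 358, 360, 362, 364, 366, 368, 370, 372, 374, 376, 378, 380, 382, 384, 386, 388, 390, 392, 394, 396, 398, 400]
204 [ 74.  77.  78.  76.  72.  78.  75.  78.  76.  71.  67.  69.  67.  68.  65.  67.  66.  69.  68.  68.  66.  68.  68.  65.  64.  66.  69.  71. 112.  74.  80.  77.  76.  83.  66.  72.  71.  68.  72.  71.]
205 [ 75.  78.  77.  79.  79.  77.  75.  74.  75.  68.  74.  70.  70.  70.  69.  71.  67.  74.  69.  62.  66.  71.  72.  66.  68.  70.  69. 117. 115. 114.  76.  69.  70.  81.  67.  69.  71.  70.  68.  67.]
206 [  80.   79.   81.   77.   78.   81.   78.   77.   74.   71.   72.   72.   67.   71.   69.   70.   71.   70.   70.   66.   67.   69.   68.   68.   67.   74.  112.  119.  111. 1345.   67.   68.   73.   74.   74.   70.   66.   65.   69.   64.]
207 [ 74.  72.  78.  77.  74.  79.  73.  72.  70.  71.  68.  64.  70.  62.  72.  70.  74.  72.  70.  68.  69.  70.  75.  67.  68. 117. 112. 113. 112.  71.  71.  67.  68.  69.  72.  71.  68.  71.  73.  70.]
208 [ 80.  77.  78.  76.  74.  80
[... 6734 characters left out ...]
. -1.  1. -1. -3.  3.  5. -4. -4. -4. -3.]
243 [  70.   67. 1345.   72.   68.   66.   71.   68.   70.   67.   69.   70.   69.   84.   66.   60.    1.   -2.    3.   -0.   -1.   -6.    1.    0.   -2.   -2.    1.   -3.   -3.   -7.    1.    3.   -7.   -2.   -1.    0.   -4.   -5.   -0.   -1.]
244 [72. 69. 72. 69. 70. 70. 69. 70. 71. 64. 75. 67. 72. 66. 64. -2. -3. -2. -2. -3. -0.  1. -0. -0.  2.  2.  0.  1. -2. -1.  1.  1.  2. -3.  1.  2.  2.  1. -5. -1.]
245 [  67.   70. 1345.   70.   66.   72.   67.   68.   67.   68.   65.   67.   65.   64.   -3.   -2.    1.   -3.   -3.   -4.    3.   -2.    2.   -3.    4.   -8.   -5.   -1.   -3.    2.   -8.   -4.    3.    2.   -1.   -5.   -1.   -2.    5.    1.]
```

View pics/bars.png

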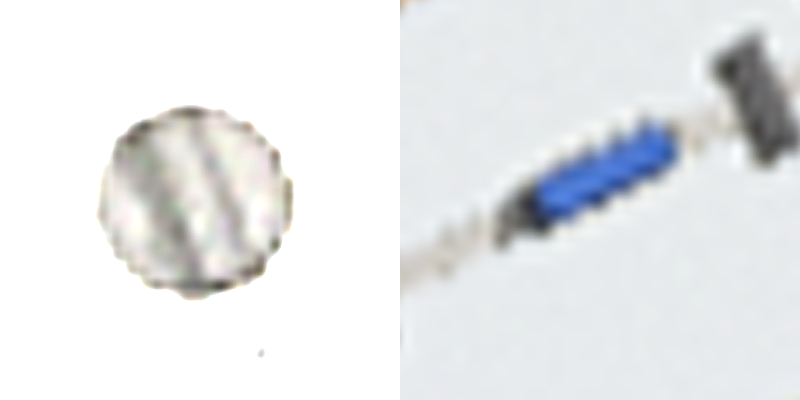

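Depth resolves the bar (z about 115 mm). The black disc under it is flat. I'll fit poses from the depth masks.

Run:
```python
from h import *
def cloud(n,d):
    c=cams.get_calibration(n);V,U=np.mgrid[0:400,0:640]
    p=cv2.undistortPoints(np.stack([U,V],-1).reshape(-1,1,2).astype(float),c["K"],np.array(c["distortion"]))[:,0]
    return ((np.c_[p,np.ones(len(p))]*d.reshape(-1,1))@np.array(c["orientation"]).T+c["origin"]).reshape(400,640,3)
d=np.load("top0.npy");P=cloud("top",d);t=cv2.imread("pics/top0.png")
def fit(m):
    uv=np.argwhere(m)[:,::-1]
    X=np.array([atz("top",q,.116)[:2] for q in uv.astype(float)])
    c=X.mean(0);w,v=np.linalg.eigh(np.cov((X-c).T));a=v[:,1]
    print(len(X),c,"size",np.sqrt(12*w[::-1]),"dir deg",np.degrees(np.arctan2(a[1],a[0])),"z",np.median(P[m][:,2]));return c
z=P[...,2];box=np.zeros_like(z,bool);box[212:234,330:350]=1
b=fit(box&(z>.1)&(z<.13))
box[:]=0;box[200:214,364:386]=1
f=fit(box&(z>.1)&(z<.13))
hsv=cv2.cvtColor(t,cv2.COLOR_BGR2HSV)
f2=fit(box&(hsv[...,1]>130)&(hsv[...,0]>100)&(hsv[...,0]<130))
v=b-f;print("fin->dial",v,np.linalg.norm(v),np.degrees(np.arctan2(v[1],v[0])))
# plate centre
g=z.copy();box[:]=0;box[205:242,322:358]=1
m=box&(z>.0785)&(z<.125)
k=cv2.morphologyEx(m.astype(np.uint8),cv2.MORPH_OPEN,np.ones((5,5)))
cs=max(cv2.findContours(k,0,cv2.CHAIN_APPROX_NONE)[0],key=cv2.contourArea)
X=np.array([atz("top",q,.084)[:2] for q in cs[:,0].astype(float)]);e=cv2.fitEllipse((X*1000).astype(np.float32));print("plate",e)
# red index
box[:]=0;box[236:250,340:356]=1
m=box&(hsv[...,1]>120)&((hsv[...,0]<10)|(hsv[...,0]>170))
q=np.argwhere(m)[:,::-1].mean(0);R=atz("top",q,.075)[:2];print("index",q,R,np.degrees(np.arctan2(*(R-np.array(e[0])/1000)[::-1])))
# box outline
m=((z>.05)&(z<.13)).astype(np.uint8);m[:140]=0;m[265:]=0;m[:,:280]=0;m[:,420:]=0
m=cv2.morphologyEx(m,cv2.MORPH_OPEN,np.ones((5,5)))
cs=max(cv2.findContours(m,0,cv2.CHAIN_APPROX_NONE)[0],key=cv2.contourArea)
X=np.array([atz("top",q,.07)[:2] for q in cs[:,0].astype(float)]);print("box",cv2.minAreaRect((X*1000).astype(np.float32)))
box[:]=0;box[195:240,420:460]=1
m=box&(hsv[...,1]>120);q=np.argwhere(m)[:,::-1].mean(0);print("timer",atz("top",q,.045))
```

```text
64 [ 0.50981399 -0.06701117] size [0.04004746 0.01245838] dir deg -157.5858336787208 z 0.11393422420788513
38 [ 0.55639369 -0.1647612 ] size [0.03038363 0.00965673] dir deg 116.24662976848983 z 0.11306296520884795
23 [ 0.55492835 -0.16515467] size [0.0271538  0.00688629] dir deg 114.39973021035614 z 0.11276349764454396
fin->dial [-0.0465797   0.09775003] 0.10828082419089156 115.47866320699511
plate ((509.89068603515625, -66.88326263427734), (75.11141204833984, 81.20895385742188), 172.1673583984375)
index [348.  241.5] [ 0.46069441 -0.09093213] -153.9489941711148
box ((581.4276733398438, -98.523193359375), (231.57626342773438, 297.80322265625), 25.774412155151367)
timer [ 0.53234095 -0.361287    0.045     ]
```

```bash
cat >> h.py <<'E'
def todo(xyz,yaw):
    "remaining move to tool at xyz, pointing down, tool x at yaw deg; printed in command units"
    from scipy.spatial.transform import Rotation as Ro
    s=sensors.sense();R=np.array(s["tcp_rot"]);p=np.array(s["position"])
    a=np.radians(yaw);x=np.array([np.cos(a),np.sin(a),0]);z=np.array([0,0,-1.]);T=np.c_[x,np.cross(z,x),z]
    print("t",s["time"],"pos",p.round(4),"yaw",np.degrees(np.arctan2(R[1,0],R[0,0])).round(2),"F",np.round(s["force"],1),"w",round(s["width"],3),"q",np.round(s["joints"],2))
    print("shift units",(R.T@(np.array(xyz)-p)/.12).round(3),"turn units",(Ro.from_matrix(R.T@T).as_rotvec()/(np.pi/2)).round(3))
E
python3 -c "
from h import *
todo([.510,-.067,.20],22.4)"
```

```text
t 0.1 pos [ 0.165  -0.4982  0.2526] yaw 18.32 F [-1.  -0.3  0.6] w 0.997 q [-1.32  0.05  1.4  -0.    1.69 -0.07]
shift units [ 3.859 -2.506  0.442] turn units [-0.001 -0.    -0.045]
```

>>> arm_command(
  series=[
    {"x": 0.43, "y": -0.28, "z": 0.05, "wz": -0.01},
    {"x": 0.43, "y": -0.28, "z": 0.05, "wz": -0.01},
    {"x": 0.43, "y": -0.28, "z": 0.05, "wz": -0.01},
    {"x": 0.43, "y": -0.28, "z": 0.05, "wz": -0.01},
    {"x": 0.43, "y": -0.28, "z": 0.05, "wz": 0},
    {"x": 0.43, "y": -0.28, "z": 0.05, "wz": 0},
    {"x": 0.43, "y": -0.28, "z": 0.05, "wz": 0},
  ],
  jaw=0.7,
  squeeze=40,
)

```text
schema error: expected keys x, y, z, wx, wy, wz
```

```bash
python3 -c "
from h import *
todo([.510,-.067,.20],22.4)"
```

```text
t 0.1 pos [ 0.165  -0.4982  0.2526] yaw 18.32 F [-1.  -0.3  0.6] w 0.997 q [-1.32  0.05  1.4  -0.    1.69 -0.07]
shift units [ 3.859 -2.506  0.442] turn units [-0.001 -0.    -0.045]
```

All six keys are required.

>>> arm_command(
  series=[
    {"x": 0.43, "y": -0.28, "z": 0.05, "wx": 0, "wy": 0, "wz": -0.01},
    {"x": 0.43, "y": -0.28, "z": 0.05, "wx": 0, "wy": 0, "wz": -0.01},
    {"x": 0.43, "y": -0.28, "z": 0.05, "wx": 0, "wy": 0, "wz": -0.01},
    {"x": 0.43, "y": -0.28, "z": 0.05, "wx": 0, "wy": 0, "wz": -0.01},
    {"x": 0.43, "y": -0.28, "z": 0.05, "wx": 0, "wy": 0, "wz": 0},
    {"x": 0.43, "y": -0.28, "z": 0.05, "wx": 0, "wy": 0, "wz": 0},
    {"x": 0.43, "y": -0.28, "z": 0.05, "wx": 0, "wy": 0, "wz": 0},
  ],
  jaw=0.7,
  squeeze=40,
)

```text
time: 0.98
position: [0.4212, -0.1471, 0.2079]
tcp_rot: [[0.93, 0.368, -0.002], [0.368, -0.93, 0.004], [-0.0, -0.004, -1.0]]
force: [0.0, -0.4, 0.2]
width: 0.702
```

```bash
python3 -c "
from h import *
todo([.510,-.067,.20],22.4)"
```

```text
t 0.975 pos [ 0.4212 -0.1471  0.2079] yaw 21.56 F [ 0.  -0.4  0.2] w 0.702 q [-0.42 -0.15  1.69  0.    1.61  0.77]
shift units [ 0.934 -0.348  0.067] turn units [-0.003 -0.    -0.009]
```

>>> arm_command(
  series=[
    {"x": 0.46, "y": -0.17, "z": 0.03, "wx": 0, "wy": 0, "wz": -0.01},
    {"x": 0.46, "y": -0.17, "z": 0.03, "wx": 0, "wy": 0, "wz": 0},
    {"x": 0, "y": 0, "z": 0, "wx": 0, "wy": 0, "wz": 0},
  ],
)

```text
time: 1.35
position: [0.511, -0.0611, 0.1986]
tcp_rot: [[0.922, 0.388, -0.004], [0.388, -0.922, 0.005], [-0.002, -0.006, -1.0]]
force: [-0.2, -0.5, -0.6]
width: 0.7
```

```bash
python3 -c "
from h import *
todo([.510,-.067,.113],22.4)"
```

```text
t 1.35 pos [ 0.511  -0.0611  0.1986] yaw 22.81 F [-0.2 -0.5 -0.6] w 0.7 q [-0.19  0.05  1.51  0.    1.58  0.98]
shift units [-0.025  0.047  0.713] turn units [-0.004  0.001  0.005]
```

>>> arm_command(
  series=[
    {"x": -0.02, "y": 0.05, "z": 0.3, "wx": 0, "wy": 0, "wz": 0},
    {"x": 0, "y": 0, "z": 0.2, "wx": 0, "wy": 0, "wz": 0},
    {"x": 0, "y": 0, "z": 0, "wx": 0, "wy": 0, "wz": 0},
  ],
)

```text
time: 1.72
position: [0.5099, -0.0682, 0.1368]
tcp_rot: [[0.922, 0.388, -0.006], [0.388, -0.922, 0.004], [-0.004, -0.006, -1.0]]
force: [-0.7, 0.0, 0.0]
width: 0.7
```

```bash
python3 -c "
from h import *
todo([.510,-.067,.113],22.4)"
```

```text
t 1.725 pos [ 0.5099 -0.0682  0.1368] yaw 22.83 F [-0.7  0.   0. ] w 0.7 q [-0.21  0.1   1.59  0.    1.46  0.97]
shift units [ 0.005 -0.008  0.199] turn units [-0.004  0.002  0.005]
```

>>> arm_command(
  series=[
    {"x": 0, "y": -0.01, "z": 0.2, "wx": 0, "wy": 0, "wz": 0},
    {"x": 0, "y": 0, "z": 0, "wx": 0, "wy": 0, "wz": 0},
  ],
)

```text
time: 1.98
position: [0.5095, -0.0682, 0.1148]
tcp_rot: [[0.922, 0.387, -0.003], [0.387, -0.922, 0.003], [-0.002, -0.004, -1.0]]
force: [0.4, -0.0, 0.2]
width: 0.697
```

Run:
```python
from h import *
todo([.510,-.067,.113],22.4)
p,d=cams.grab_frame("scene");cv2.imwrite("pics/s1.png",cv2.resize(p[120:270,270:420],None,fx=4,fy=4,interpolation=cv2.INTER_CUBIC))
```

```text
t 1.975 pos [ 0.5095 -0.0682  0.1148] yaw 22.74 F [ 0.4 -0.   0.2] w 0.697 q [-0.21  0.12  1.61  0.    1.42  0.97]
shift units [ 0.008 -0.008  0.015] turn units [-0.003  0.001  0.004]
```

View pics/s1.png

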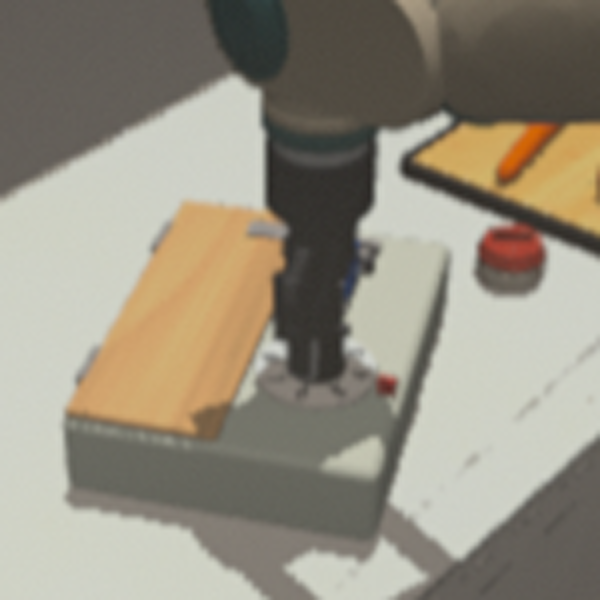

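The gripper stands over the dial (around (315,360) in the crop) with the bar between the fingers, and the timer is untouched. Next I close the jaws.

>>> arm_command(
  series=[
    {"x": 0.01, "y": 0, "z": 0.01, "wx": 0, "wy": 0, "wz": 0},
    {"x": 0, "y": 0, "z": 0, "wx": 0, "wy": 0, "wz": 0},
    {"x": 0, "y": 0, "z": 0, "wx": 0, "wy": 0, "wz": 0},
    {"x": 0, "y": 0, "z": 0, "wx": 0, "wy": 0, "wz": 0},
    {"x": 0, "y": 0, "z": 0, "wx": 0, "wy": 0, "wz": 0},
  ],
  jaw=0,
  squeeze=30,
)

```text
time: 2.65
position: [0.5124, -0.0663, 0.1193]
tcp_rot: [[0.922, 0.388, 0.003], [0.387, -0.922, 0.006], [0.005, -0.004, -1.0]]
force: [0.9, 0.2, -2.3]
width: 0.132
```

```bash
python3 -c "
from h import *
todo([.510,-.067,.113],70.8)"
```

```text
t 2.65 pos [ 0.5124 -0.0663  0.1193] yaw 22.8 F [ 0.9  0.2 -2.3] w 0.132 q [-0.2   0.11  1.61  0.01  1.42  0.97]
shift units [-0.021 -0.002  0.052] turn units [-0.001 -0.004 -0.533]
```

>>> arm_command(
  series=[
    {"x": 0, "y": 0, "z": 0.01, "wx": 0, "wy": 0, "wz": -0.1},
    {"x": 0, "y": 0, "z": 0.01, "wx": 0, "wy": 0, "wz": -0.1},
    {"x": 0, "y": 0, "z": 0.01, "wx": 0, "wy": 0, "wz": -0.1},
    {"x": 0, "y": 0, "z": 0, "wx": 0, "wy": 0, "wz": -0.1},
  ],
)

```text
time: 3.15
position: [0.5107, -0.0643, 0.1193]
tcp_rot: [[0.501, 0.865, -0.002], [0.865, -0.501, 0.01], [0.008, -0.007, -1.0]]
force: [-3.2, 2.5, -3.1]
width: 0.131
```

```bash
python3 -c "
from h import *
todo([.510,-.067,.113],70.8)"
```

```text
t 3.15 pos [ 0.5107 -0.0643  0.1193] yaw 59.93 F [-3.2  2.5 -3.1] w 0.131 q [-0.2   0.11  1.61  0.01  1.42  0.32]
shift units [-0.023  0.006  0.052] turn units [-0.004 -0.005 -0.121]
```

>>> arm_command(
  series=[
    {"x": -0.01, "y": 0, "z": 0, "wx": 0, "wy": 0, "wz": -0.09},
    {"x": -0.01, "y": 0, "z": 0, "wx": 0, "wy": 0, "wz": -0.02},
    {"x": 0, "y": 0, "z": 0, "wx": 0, "wy": 0, "wz": 0},
  ],
)

```text
time: 3.52
position: [0.5099, -0.064, 0.1193]
tcp_rot: [[0.336, 0.942, -0.001], [0.942, -0.336, 0.016], [0.014, -0.007, -1.0]]
force: [-1.2, -0.6, -2.1]
width: 0.13
```

Run:
```python
from h import *
todo([.510,-.067,.113],70.8)
p,d=cams.grab_frame("scene");cv2.imwrite("pics/s2.png",cv2.resize(p[120:270,270:420],None,fx=4,fy=4,interpolation=cv2.INTER_CUBIC))
```

```text
t 3.525 pos [ 0.5099 -0.064   0.1193] yaw 70.34 F [-1.2 -0.6 -2.1] w 0.13 q [-0.2   0.11  1.61  0.02  1.42  0.14]
shift units [-0.024  0.009  0.052] turn units [-0.004 -0.009 -0.005]
```

View pics/s2.png

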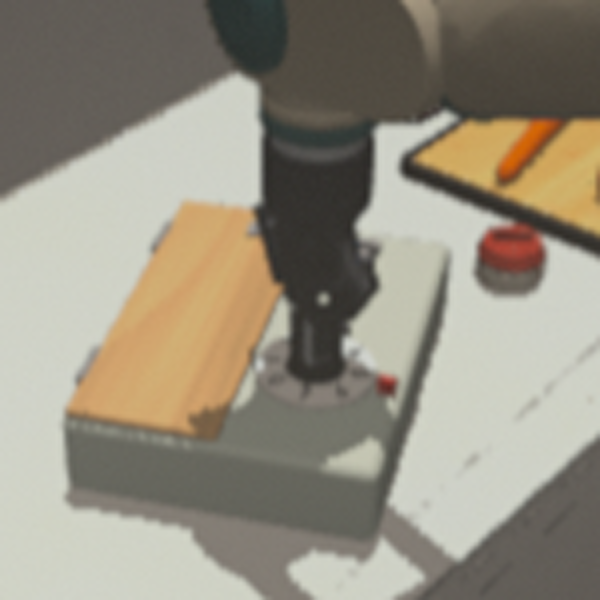

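The gripper has turned with the bar. Now I release and rise.

>>> arm_command(
  series=[
    {"x": 0, "y": 0, "z": 0, "wx": 0, "wy": 0, "wz": 0},
    {"x": 0, "y": 0, "z": 0, "wx": 0, "wy": 0, "wz": 0},
    {"x": 0, "y": 0, "z": 0, "wx": 0, "wy": 0, "wz": 0},
    {"x": 0, "y": 0, "z": -0.3, "wx": 0, "wy": 0, "wz": 0},
    {"x": 0, "y": 0, "z": -0.4, "wx": 0, "wy": 0, "wz": 0},
    {"x": 0, "y": 0, "z": 0, "wx": 0, "wy": 0, "wz": -0.1},
  ],
  jaw=0.6,
)

```text
time: 4.32
position: [0.5102, -0.0664, 0.2066]
tcp_rot: [[0.184, 0.983, -0.001], [0.983, -0.184, 0.015], [0.014, -0.004, -1.0]]
force: [0.5, 0.2, -0.3]
width: 0.596
```

Run:
```python
from h import *
todo([.555,-.165,.19],115.7)
```

```text
t 4.325 pos [ 0.5102 -0.0664  0.2066] yaw 79.39 F [ 0.5  0.2 -0.3] w 0.596 q [-0.21  0.04  1.5   0.01  1.6  -0.02]
shift units [-0.741  0.519  0.126] turn units [ 0.001 -0.009 -0.403]
```

>>> arm_command(
  series=[
    {"x": -0.37, "y": 0.26, "z": 0, "wx": 0, "wy": 0, "wz": 0},
    {"x": -0.37, "y": 0.26, "z": 0, "wx": 0, "wy": 0, "wz": 0},
    {"x": 0, "y": 0, "z": 0, "wx": 0, "wy": 0, "wz": -0.1},
    {"x": 0, "y": 0, "z": 0, "wx": 0, "wy": 0, "wz": -0.1},
    {"x": 0, "y": 0, "z": 0, "wx": 0, "wy": 0, "wz": -0.1},
    {"x": 0, "y": 0, "z": 0, "wx": 0, "wy": 0, "wz": -0.1},
    {"x": 0, "y": 0, "z": 0, "wx": 0, "wy": 0, "wz": 0},
  ],
)

```text
time: 5.2
position: [0.5569, -0.1694, 0.2059]
tcp_rot: [[-0.446, 0.895, 0.001], [0.895, 0.446, 0.014], [0.012, 0.007, -1.0]]
force: [-0.1, -0.0, 1.0]
width: 0.601
```

Run:
```python
from h import *
todo([.555,-.165,.113],115.7)
p,d=cams.grab_frame("top");cv2.imwrite("pics/t3.png",cv2.resize(p[140:265,280:455],None,fx=4.5,fy=4.5,interpolation=cv2.INTER_CUBIC));np.save("t3.npy",d);cv2.imwrite("pics/t3raw.png",p)
p,d=cams.grab_frame("scene");cv2.imwrite("pics/s3.png",cv2.resize(p[140:260,280:430],None,fx=5,fy=5,interpolation=cv2.INTER_CUBIC))
```

```text
t 5.2 pos [ 0.5569 -0.1694  0.2059] yaw 116.46 F [-0.1 -0.   1. ] w 0.601 q [-0.36  0.23  1.3   0.01  1.62 -0.83]
shift units [ 0.031 -0.003  0.775] turn units [ 0.004 -0.008  0.008]
```

View pics/t3.png

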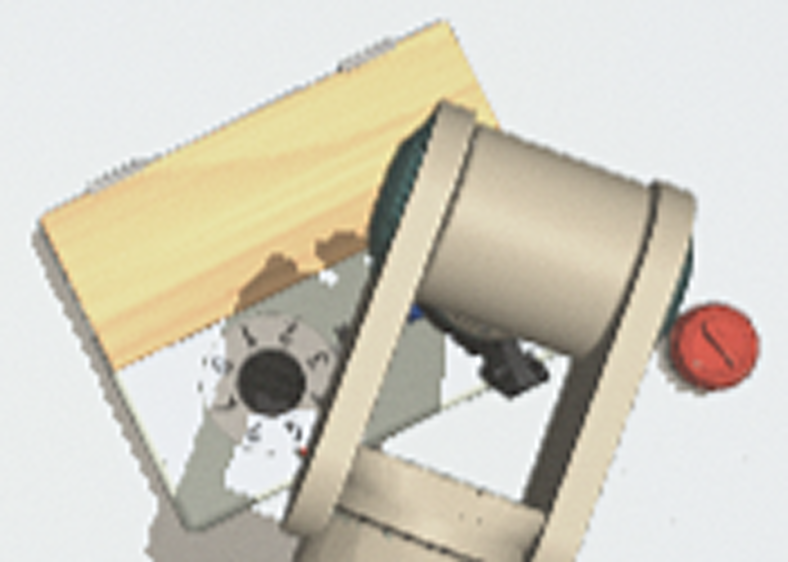

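View pics/s3.png

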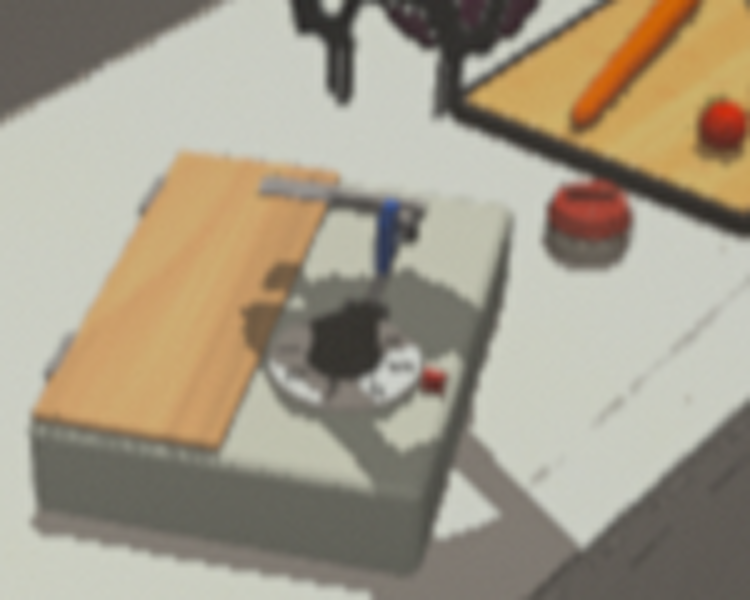

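The 5 now stands near (293,432) in the crop, next to the index at (305,455). I'll measure the bar angle.

```bash
cat >> h.py <<'E'
def barfit(n,d,c,rad=.03,zr=(.1,.13)):
    cal=cams.get_calibration(n);V,U=np.mgrid[0:400,0:640]
    p=cv2.undistortPoints(np.stack([U,V],-1).reshape(-1,1,2).astype(float),cal["K"],np.array(cal["distortion"]))[:,0]
    P=(np.c_[p,np.ones(len(p))]*d.reshape(-1,1))@np.array(cal["orientation"]).T+cal["origin"]
    o=np.array(cal["origin"]);m=(P[:,2]>zr[0])&(P[:,2]<zr[1])&(np.linalg.norm(P[:,:2]-c,axis=1)<rad)
    Q=P[m];X=(o+(Q-o)*((.116-o[2])/(Q[:,2]-o[2]))[:,None])[:,:2]
    q=X.mean(0);w,v=np.linalg.eigh(np.cov((X-q).T));a=v[:,1]
    print("n",len(X),"c",q.round(4),"size",np.sqrt(12*w[::-1]).round(4),"dir",np.degrees(np.arctan2(a[1],a[0])).round(1));return q
E
python3 - <<'E'
from h import *
barfit("top",np.load("top0.npy"),[.51,-.067]);barfit("top",np.load("t3.npy"),[.51,-.067]);barfit("top",np.load("top0.npy"),[.555,-.165])
E
```

```text
n 64 c [ 0.5098 -0.067 ] size [0.04   0.0125] dir -157.6
n 62 c [ 0.5092 -0.0673] size [0.039  0.0124] dir 70.0
n 38 c [ 0.5564 -0.1648] size [0.0304 0.0097] dir 116.2
```

>>> arm_command(
  series=[
    {"x": 0.03, "y": 0, "z": 0.35, "wx": 0, "wy": -0.01, "wz": 0.01},
    {"x": 0, "y": 0, "z": 0.25, "wx": 0, "wy": 0, "wz": 0},
    {"x": 0, "y": 0, "z": 0, "wx": 0, "wy": 0, "wz": 0},
  ],
)

```text
time: 5.68
position: [0.5561, -0.1657, 0.1334]
tcp_rot: [[-0.422, 0.907, 0.01], [0.907, 0.422, -0.002], [-0.006, 0.008, -1.0]]
force: [0.1, -0.2, 0.9]
width: 0.598
```

Run:
```python
from h import *
todo([.5555,-.165,.112],115.7)
```

```text
t 5.675 pos [ 0.5561 -0.1657  0.1334] yaw 114.96 F [ 0.1 -0.2  0.9] w 0.598 q [-0.35  0.27  1.4   0.    1.46 -0.79]
shift units [ 0.008 -0.003  0.178] turn units [ 0.005  0.004 -0.008]
```

>>> arm_command(
  series=[
    {"x": 0.01, "y": 0, "z": 0.17, "wx": 0, "wy": 0, "wz": -0.01},
    {"x": 0, "y": 0, "z": 0, "wx": 0, "wy": 0, "wz": 0},
  ],
)

```text
time: 5.92
position: [0.5568, -0.165, 0.1156]
tcp_rot: [[-0.434, 0.901, 0.013], [0.901, 0.434, -0.003], [-0.008, 0.011, -1.0]]
force: [-1.0, -0.5, 1.0]
width: 0.601
```

Run:
```python
from h import *
todo([.5555,-.165,.112],115.7)
p,d=cams.grab_frame("scene");cv2.imwrite("pics/s4.png",cv2.resize(p[140:260,280:430],None,fx=5,fy=5,interpolation=cv2.INTER_CUBIC))
```

```text
t 5.925 pos [ 0.5568 -0.165   0.1156] yaw 115.71 F [-1.  -0.5  1. ] w 0.601 q [-0.35  0.28  1.42  0.    1.42 -0.8 ]
shift units [ 0.005 -0.01   0.03 ] turn units [0.007 0.005 0.   ]
```

View pics/s4.png

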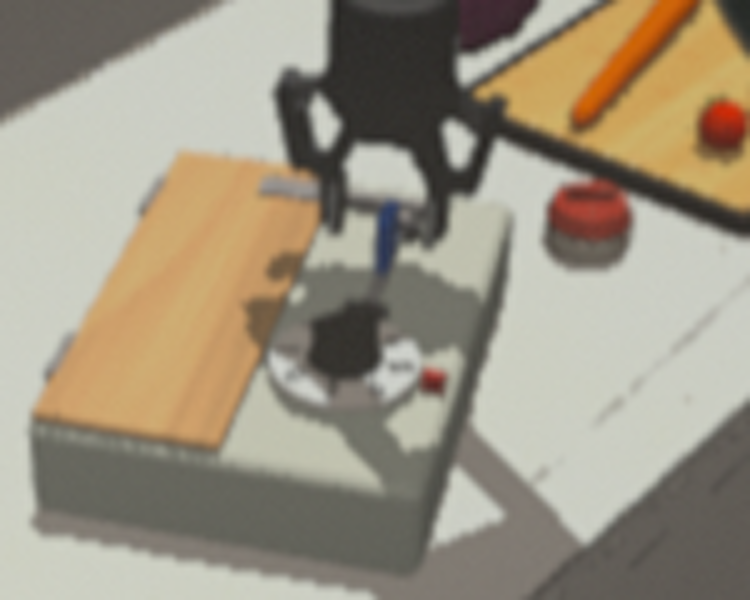

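The fin (385,235 in the crop) stands between the fingers at (330,215) and (430,220). Next I close.

>>> arm_command(
  series=[
    {"x": 0, "y": 0, "z": 0.04, "wx": 0, "wy": 0, "wz": 0},
    {"x": 0, "y": 0, "z": 0, "wx": 0, "wy": 0, "wz": 0},
    {"x": 0, "y": 0, "z": 0, "wx": 0, "wy": 0, "wz": 0},
    {"x": 0, "y": 0, "z": 0, "wx": 0, "wy": 0, "wz": 0},
  ],
  jaw=0,
  squeeze=30,
)

```text
time: 6.48
position: [0.5562, -0.1674, 0.1156]
tcp_rot: [[-0.431, 0.902, 0.012], [0.902, 0.431, -0.007], [-0.012, 0.008, -1.0]]
force: [4.8, 1.8, -3.7]
width: 0.112
```

Run:
```python
from h import *
todo([.5555-.4337*.026,-.165+.901*.026,.112],115.7)
```

```text
t 6.475 pos [ 0.5562 -0.1674  0.1156] yaw 115.53 F [ 4.8  1.8 -3.7] w 0.112 q [-0.35  0.28  1.42 -0.    1.42 -0.8 ]
shift units [0.238 0.003 0.027] turn units [ 0.005  0.008 -0.002]
```

>>> arm_command(
  series=[
    {"x": 0.07, "y": 0, "z": 0, "wx": 0, "wy": 0, "wz": 0},
    {"x": 0.07, "y": 0, "z": 0, "wx": 0, "wy": 0, "wz": 0},
    {"x": 0.07, "y": 0, "z": 0, "wx": 0, "wy": 0, "wz": 0},
  ],
)

```text
time: 6.85
position: [0.5452, -0.1443, 0.1156]
tcp_rot: [[-0.43, 0.903, 0.014], [0.902, 0.431, -0.01], [-0.015, 0.008, -1.0]]
force: [9.4, -20.1, -6.0]
width: 0.108
```

Run:
```python
from h import *
todo([.5562-.433*.0245,-.1674+.901*.0245,.112],115.7)
```

```text
t 6.85 pos [ 0.5452 -0.1443  0.1156] yaw 115.5 F [  9.4 -20.1  -6. ] w 0.108 q [-0.32  0.24  1.48 -0.    1.41 -0.77]
shift units [-0.009 -0.001  0.03 ] turn units [ 0.005  0.009 -0.002]
```

It moved 25.6 mm and then met about 22 N, so the end stop is reached. I release and rise.

>>> arm_command(
  series=[
    {"x": 0, "y": 0, "z": 0, "wx": 0, "wy": 0, "wz": 0},
    {"x": 0, "y": 0, "z": 0, "wx": 0, "wy": 0, "wz": 0},
    {"x": 0, "y": 0, "z": 0, "wx": 0, "wy": 0, "wz": 0},
    {"x": 0, "y": 0, "z": 0, "wx": 0, "wy": 0, "wz": 0},
    {"x": 0, "y": 0, "z": -0.3, "wx": 0, "wy": 0, "wz": 0},
    {"x": 0, "y": 0, "z": -0.5, "wx": 0, "wy": 0, "wz": 0},
    {"x": 0, "y": 0, "z": -0.3, "wx": 0, "wy": 0, "wz": 0},
  ],
  jaw=0.6,
)

```text
time: 7.72
position: [0.542, -0.1414, 0.2483]
tcp_rot: [[-0.431, 0.902, 0.007], [0.902, 0.431, -0.006], [-0.008, 0.004, -1.0]]
force: [1.2, -0.4, -0.3]
width: 0.601
```

>>> arm_command(
  series=[
    {"x": -0.5, "y": 0, "z": 0, "wx": 0, "wy": 0, "wz": 0},
    {"x": -0.5, "y": 0, "z": 0, "wx": 0, "wy": 0, "wz": 0},
    {"x": -0.5, "y": 0, "z": 0, "wx": 0, "wy": 0, "wz": 0},
    {"x": -0.5, "y": 0, "z": 0, "wx": 0, "wy": 0, "wz": 0},
    {"x": 0, "y": 0, "z": 0, "wx": 0, "wy": 0, "wz": 0},
  ],
)

```text
time: 8.35
position: [0.65, -0.3647, 0.2521]
tcp_rot: [[-0.433, 0.901, 0.013], [0.901, 0.433, -0.006], [-0.01, 0.009, -1.0]]
force: [-0.1, 0.6, -1.1]
width: 0.596
```

Run:
```python
from h import *
todo([.55,-.165,.2],115.7)
p,d=cams.grab_frame("top");cv2.imwrite("pics/t5.png",cv2.resize(p[140:265,280:455],None,fx=4.5,fy=4.5,interpolation=cv2.INTER_CUBIC))
a=barfit("top",d,[.51,-.067]);b=barfit("top",d,[.5445,-.142]);print(np.linalg.norm(a-b))
```

```text
t 8.35 pos [ 0.65   -0.3647  0.2521] yaw 115.65 F [-0.1  0.6 -1.1] w 0.596 q [-0.56  0.73  0.55  0.    1.85 -1.01]
shift units [ 1.865 -0.035  0.414] turn units [ 0.006  0.007 -0.001]
n 62 c [ 0.5092 -0.0673] size [0.039  0.0124] dir 70.0
n 40 c [ 0.5457 -0.1429] size [0.0316 0.01  ] dir 116.3
0.08396956535542198
```

View pics/t5.png

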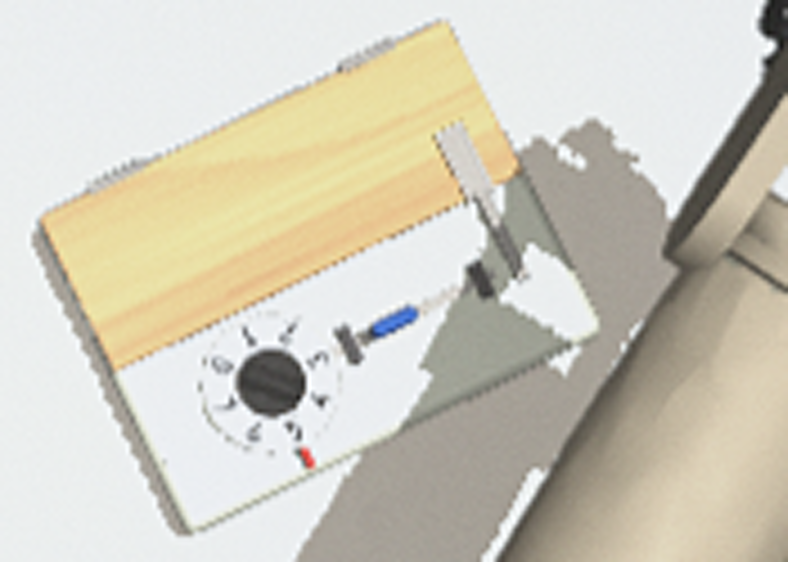

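The 5 stands at the index (293,432 against 305,457), and the fin at (393,322) is 84 mm from the axis. The arm is clear, but it hides the timer in this view, so I check that in the scene camera before handing in.

Run:
```python
from h import *
p,d=cams.grab_frame("scene")
for q in (cv2.imread("pics/scene0.png"),p):
    h=cv2.cvtColor(q,cv2.COLOR_BGR2HSV);m=(h[...,1]>120)&((h[...,0]<10)|(h[...,0]>170));m[:170]=0;m[200:]=0;m[:,:380]=0;m[:,412:]=0
    print(m.sum(),np.argwhere(m)[:,::-1].mean(0))
s=sensors.sense();print(s["force"],s["qvel"])
cv2.imwrite("pics/s5.png",p)
r.sign_off() if m.sum()>50 else print("hidden")
```

```text
129 [397.58139535 181.58139535]
138 [397.74637681 181.57246377]
[-0.12805787  0.1021775  -0.05479733] [ 0.02796574 -0.09141629  0.03966787  0.00055114 -0.00021248  0.00273427]
the job is handed in; nothing more can be done
```

I turned the dial about 48° counterclockwise to the 5, slid the bolt to its end stop, let go, moved the arm clear, and handed the job in at about 8.4 s.

Last checks:
- **Dial:** the bar is at 70.0°, against an estimated 70.8° for the 5 at the index, so it is about 1° off.
- **Bolt:** the fin is 84 mm from the dial's axis, inside the 90 mm limit. It met about 22 N at the end of its travel.
- **Timer:** its position in the scene camera is unchanged to within 0.2 pixel.
- **Arm:** the contact force was near zero, though the arm was still settling slightly (up to 0.09 rad/s) at hand-in.

No check failed or disagreed. Two things went differently from plan:
- My first move call was refused for missing keys and nothing moved.
- While gripping the bar, the tool rose about 5 mm; the grip held.

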